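Index the bench magnifier over the pressed sprig

TASK

Bring the bench magnifier's lens over the card with the pressed sprig: pull the spring ring on its arm straight up until the pin is out of its notch, swing the arm to the next notch on that side, and let the ring go so that the pin springs fully home there. Feel for the notch and never force the pin sideways against the plate; do not touch the card or the paper packet, and leave everything else on the table where it is.

Things in the scene. Friction and masses are not known exactly. Their poses are not given: they have to be found in the camera images.
- magnifier: Fixed grey round foot (144 mm wide) of the bench magnifier. Origin on the table on the arm's upright pivot axis; x axis along the arm when the arm joint reads 0; z up. A level steel index plate lies round the pivot, its top 70 mm above the table; nothing at the pivot is higher than 104 mm. Notches are 10.5 mm wide, the pin 8 mm; between notches the plate is flat.
- lens_arm (a joint): Angle (rad) of the swing arm about the pivot, positive counter-clockwise from above, stops at -0.88 and 0.88. Starts near 0, locked in the middle notch. One more notch lies on either side, on index stops clamped by hand: its middle is somewhere from 0.45 to 0.77 rad (or -0.45 to -0.77) and no pose tells where. Friction (0.1 N m) holds the arm where it is left.
- pull_ring (a joint): How far the ring is pulled up (m): 0 with the pin fully home in a notch, about 0.0075 with the round pin end resting on the flat of the plate, 0.014 at its upper stop. A spring pulls it down: 5 N at 0, 7 N at 0.014.
- ring_centre (a point): Centre of the steel pull ring, upright on the arm 95 mm from the pivot axis, 132 mm above the table when home. An eight-sided loop in the plane of pivot and lens, 37 mm outside, 23 mm inside, 10 mm thick across the arm: grip its flat sides from above, closing square to the arm. Pushing it sideways swings the arm, also with fingers loose round it. Frame: x along the arm to the lens, z up.
- index_pin: The shank of the 8 mm steel pin under the ring, moving with it; origin at the ring's centre. Its round nose is 7.5 mm below the plate's top when home. In a notch the shank bears sideways on the notch's walls: more than 12 N there harms them. Swinging the arm with the nose sliding on the flat takes only about 3 N at the ring.
- lens_centre (a point): Centre of the round lens at the arm's end, 240 mm from the pivot, 90 mm above the table; frame 111 mm across, 82 to 98 mm high. The arm's top is 96 mm above the table, a collar under the ring reaches 105 mm.
- specimen_card: White card 110 x 76 x 4 mm with a brown pressed sprig of several leaves, fixed to the table about 240 mm from the pivot, about 0.61 rad to one side or the other of the arm's start. Origin under its middle.
- paper_packet: Cream folded paper packet 100 x 66 x 8 mm without any leaves, fixed to the table on the other side. Origin under its middle.
- brass_weight: Loose brass weight, 38 mm wide, 48 mm high, standing between the card and the packet. Origin under its middle.
- tape_roll: Loose tape roll, 72 mm wide, 20 mm high, beside the foot. Origin under its middle.
- glue_bottle: Loose white glue bottle, 40 mm wide, 105 mm high, beside the foot. Origin under its middle.
- brush: Loose brush lying on the table.
- spatula: Loose spatula lying on the table.
- clip_box: Loose cardboard box 110 x 80 x 35 mm.
- pencil_cup: Loose white cup 72 mm wide, 95 mm high.
Not all that is in view belongs to the job. Leave any green look-alike of the specimen_card alone.

How it is judged:
On the way, in this order (a step that is already met when the one before it is completed fails the run):
1. the ring is pulled up clear of the middle notch with the arm still there (value of joint pull_ring above 0.0078 m and value of joint lens_arm between -0.15 and 0.15 rad), for 0.1 s.
2. the arm is swung away from the middle notch, pin out (value of joint pull_ring above 0.005 m and (value of joint lens_arm above 0.2 rad or value of joint lens_arm below -0.2 rad)), for 0.1 s.
3. the pin has sprung home in the next notch (value of joint pull_ring below 0.002 m and (value of joint lens_arm above 0.4 rad or value of joint lens_arm below -0.4 rad)), for 0.2 s.
At the end, for the whole second after the job is handed in: The pin is home in the side notch on the sprig card's side (ring within 2 mm of fully down, arm 0.40 to 0.82 rad from the middle), the lens centre is within 60 mm horizontally of the card's middle, and the arm is at rest (all of step 3 and value of joint lens_arm between -0.82 and 0.82 rad and horizontal distance between lens_centre and specimen_card below 0.06 m and velocity of joint lens_arm between -0.05 and 0.05 rad/s); the robot touches nothing.
It fails at once if the index pin is forced sideways against a notch wall with more than 12 N (contact force between index_pin and anything else above 12 N).
It fails at once if the specimen card or the paper packet is touched (contact force between any of specimen_card, paper_packet and anything else above 1.5 N).
It fails at once if a loose thing on the table is moved more than 20 mm (distance of any of brass_weight, tape_roll, glue_bottle, brush, spatula, clip_box, pencil_cup from where it was at the start of the episode above 0.02 m).
It also fails if it takes over 51 s, if anything falls off the work surface, if the arm or the gripper's body presses on something with over 40 N, if the wrist force passes 120 N, or if a joint passes its speed limit or range.

ROBOT

A 6-joint arm with a two-finger parallel gripper is mounted at the origin on the work surface. World frame = base frame: x ahead of the robot, y to its left, z up, the work surface at z = 0. Lengths are in m, angles in rad, forces in N, time in s.
With the tool pointing down it reaches from about 0.3 to 0.875 m from the base axis. Payload 6.4 kg.
Tool frame: the origin (TCP) lies midway between the tips of the shut fingers; the grasp point (between the pads) lies 19 mm behind it; z points along the fingers, y is the direction in which the jaws open and shut (so a half turn about z gives the same grasp; the last joint's range is limited). The gripper opens to 85 mm and grips with 20 to 120 N. Pads are 22 mm wide; open, the fingers measure 114 mm over their backs; the gripper's body (76 mm by 85 mm) begins 54 mm behind the grasp point. The pads swing forward as they close: fully open they stand 13 mm farther back than shut.
Start: joints at [1.061, 0.181, 1.607, -0, 1.354, -0.206], TCP at [0.172, 0.549, 0.231] pointing down, gripper open.
Joint ranges: [-2.99, 2.99], [-0.89, 2.07], [0.3, 2.58], [-1.14, 4.28], [0, 2.63], [-3.12, 3.12]. Speed limits (rad/s): [2.57, 2.57, 3.01, 3.14, 3.14, 3.14].

INTERFACE

Orientations are given as a unit quaternion [w, x, y, z].
In Python, from bench import ctrl gives the robot as it stands.
- The arm moves only by the tool apply_moves, never from a script. Its argument "plan" is a list of rows, each an object with "translation": the shift along the tool's x, y, z in m, a list of three; "angular": the turn, a rotation vector about the tool's x, y, z in rad, a list of three; "hand": the finger opening in m, from 0 to 0.0854. In form: [{"translation": [x, y, z], "angular": [rx, ry, rz], "hand": hand}, ...]. A call has 1 to 10 rows; each row shifts and turns the commanded pose from where the row before left it, along the tool's axes as they then stand; what a row does not reach is not made up. A row lasts 1/8 s, in which the tool goes at most 62.5 mm and 10.7 degrees, less where a joint would pass 70% of its speed; a pose out of reach is approached as far as the arm can. A call with a gripper value outside its range is refused whole. The fingers move at their own pace and stop on an object; the grip force is fixed at half the most. Time passes only in rows, so rows that do not move let the fingers close. It gives the time, the measured TCP pose, the force and the opening at its end, in the units of the state.
- ctrl.get_obs(): the state, without advancing time (a new reading comes with each control period).
- ctrl.camera(name): name is "scene" or "top" or "wrist"; returns a dict with "img" (420x560x3 uint8, red, green, blue), "K" (3x3 intrinsics, pixels), "eye" and "orientation" of the camera in the world. Camera axes: x right, y up, looking along -z (the intrinsics and any distortion apply to the point x, -y, -z); pixel columns grow to the right and rows downward; lengths in m; the calibration is good to about 2 mm. The wrist camera is an equidistant fisheye: a pixel r from the principal point sees the ray r / f radians off the axis. A picture is of the moment at which its call begins. There is no depth.
- ctrl.hand_in(): hands the job in, once; it reports no verdict.
The state is a dict: "time_s": time; "q": joint angles; "dq": joint speeds; "joint_efforts": joint torques, N m; "eef_pos": TCP position; "eef_rot": TCP orientation; "wrist_force": force on the tool from outside, world axes, zero at the start; "torque": the same for the moment, N m; "opening": opening from 0.0 (shut) to 1.0 (fully open).
Only numpy, scipy, OpenCV 4.12 (cv2) and the standard library are available. Lean on these libraries where they do the work, as an engineer would, in place of code of your own. Each camera call takes 0.05 s, during which the arm holds its last target.

## Working session

There is one attempt and no reset: what is moved stays moved. The work goes in short steps, Python scripts to look and compute and a tool call to move; the robot and the scene stay as the last step left them, time stands still between calls to the robot, and variables do not carry over. Pictures are saved under pics/ and viewed, and the job is handed in when it is done.

Besides the shell and the picture viewer there is one more tool, called after "Emit:" as name(argument=value, ...), one argument or row to a line, values as JSON. apply_moves: Moves the arm, as the interface text tells. Its arguments: {"type":"object","properties":{"plan":{"type":"array","items":{"type":"object","properties":{"translation":{"type":"array","items":{"type":"number"}},"angular":{"type":"array","items":{"type":"number"}},"hand":{"type":"number"}}}}},"required":["plan"]}

```bash
ls; mkdir -p pics; cat > h.py <<'E'
import numpy as np, cv2
from bench import ctrl
from scipy.spatial.transform import Rotation as R
def rot(q): return R.from_quat([q[1],q[2],q[3],q[0]]).as_matrix()
def proj(c,P):
    P=np.atleast_2d(P); p=(P-np.array(c['eye']))@rot(c['orientation']); K=np.array(c['K'])
    return np.c_[K[0,2]+K[0,0]*p[:,0]/-p[:,2], K[1,2]+K[1,1]*(-p[:,1])/-p[:,2]]
def ray(c,u,v,z):
    K=np.array(c['K']); d=np.array([(u-K[0,2])/K[0,0],-(v-K[1,2])/K[1,1],-1]); d=rot(c['orientation'])@d
    e=np.array(c['eye']); return e+d*(z-e[2])/d[2]
def save(n,im,s=1.4): cv2.imwrite('pics/'+n,cv2.resize(im[:,:,::-1],None,fx=s,fy=s))
E
python3 - <<'E'
from h import *
import pickle
print(ctrl.get_obs())
d={}
for n in ['scene','top','wrist']:
    c=ctrl.camera(n); d[n]=c; save(n+'0.png',c['img']); print(n,c['K'],c['eye'],c['orientation'],[k for k in c])
pickle.dump(d,open('c0.pkl','wb'))
E
```

```text
pics
{'time_s': 0.0, 'q': array([ 1.06072967e+00,  1.81534235e-01,  1.60801293e+00, -1.00992268e-05,
        1.35379437e+00, -2.06297947e-01]), 'dq': array([-2.87754414e-03,  1.74184470e-04, -3.76106407e-04, -7.18202046e-05,
       -1.28813211e-03, -1.55379393e-03]), 'joint_efforts': array([-5.28880028e-04, -4.44874048e+01, -3.51331902e+01, -3.34569722e-04,
        9.22830164e-03,  1.87899940e-05]), 'eef_pos': array([0.17170232, 0.54818539, 0.2303856 ]), 'eef_rot': array([-3.01936668e-04,  1.51299926e-01,  9.88487515e-01, -8.20671029e-04]), 'wrist_force': array([ 0.01889025,  0.11539793, -1.55263566]), 'torque': array([ 0.00774325,  0.02213385, -0.00072886]), 'opening': 0.9999096051630258}
scene [[538.34412899   0.         279.15191455]
 [  0.         538.34412899 207.0676277 ]
 [  0.           0.           1.        ]] [1.24338643 0.83905438 1.05367753] [0.32158353 0.13495951 0.39033201 0.85206272] ['img', 'K', 'eye', 'orientation']
top [[494.99655801   0.         275.33407782]
 [  0.         494.99655801 218.84302889]
 [  0.           0.           1.        ]] [0.45640224 0.01232724 1.50310988] [ 0.70786568  0.02552683 -0.02248317 -0.70552751] ['img', 'K', 'eye', 'orientation']
wrist [[325.1922621    0.         277.16234864]
 [  0.         325.1922621  207.02389032]
 [  0.           0.           1.        ]] [0.10066574 0.57122218 0.37196798] [ 0.79725844 -0.11818587 -0.08521411  0.58578976] ['img', 'K', 'eye', 'orientation']
```

View pics/scene0.png

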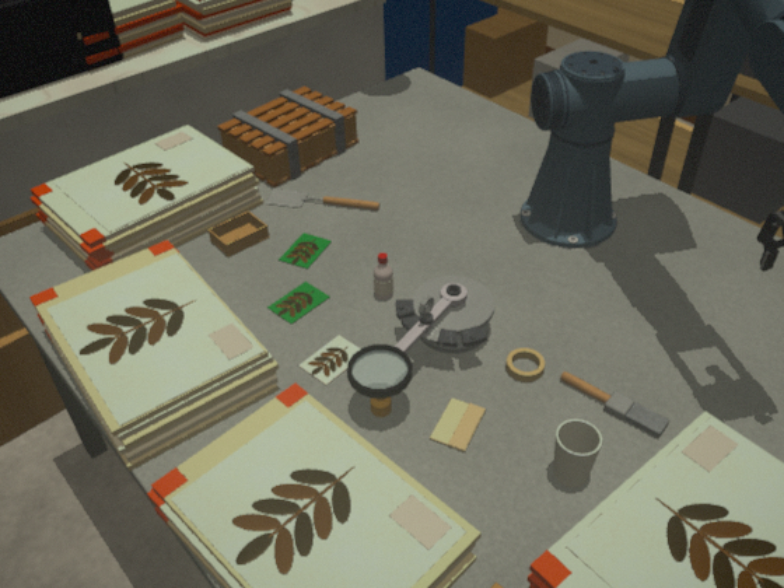

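View pics/top0.png

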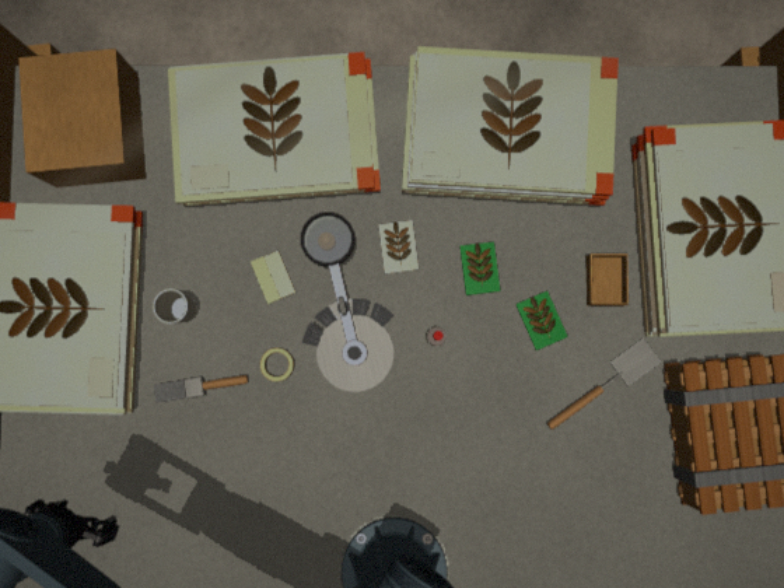

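In the top view the white leafed card is at (399,247), with a cream packet at (272,277) and green look-alikes at (480,268) and (542,320). The big sheets are stacked prints. The white leafed card next to the lens fits the description, so I'll confirm it in an enlarged crop.

```bash
python3 - <<'E'
from h import *
import pickle
d=pickle.load(open('c0.pkl','rb'))
t=d['top']['img'][140:300,170:330]; s=d['scene']['img'][170:330,200:390]
cv2.imwrite('pics/tc.png',cv2.resize(t[:,:,::-1],None,fx=3.7,fy=3.7,interpolation=cv2.INTER_CUBIC))
cv2.imwrite('pics/sc.png',cv2.resize(s[:,:,::-1],None,fx=3.7,fy=3.7,interpolation=cv2.INTER_CUBIC))
E
```

```text
(no output)
```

View pics/tc.png

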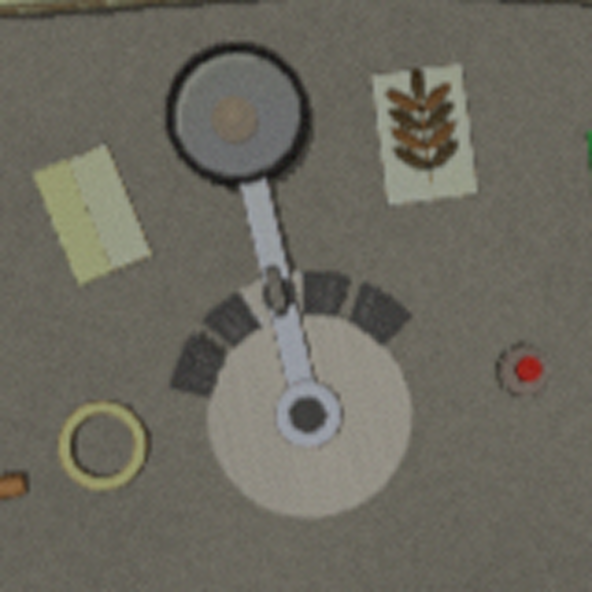

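View pics/sc.png

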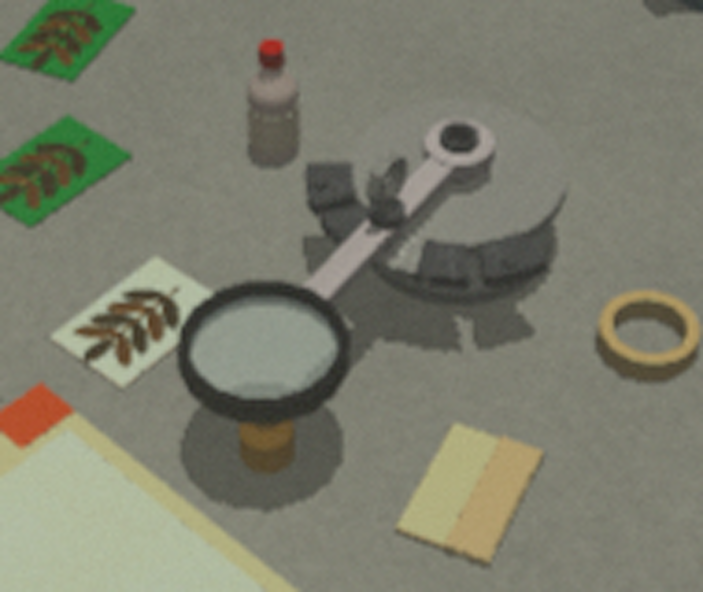

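The crop confirms it. The white card with leaves is at crop (425,135), on the -y side (clockwise), and the plain cream packet is at (92,215). Between the dark index blocks on the card's side there is a gap at about crop (350,298). Next I'll measure.

```bash
python3 - <<'E'
from h import *
import pickle
d=pickle.load(open('c0.pkl','rb'))
c=d['top']; F=4
im=c['img'][140:300,170:330]; b=cv2.resize(im,None,fx=F,fy=F,interpolation=cv2.INTER_CUBIC)
g=cv2.cvtColor(b,cv2.COLOR_RGB2GRAY); hsv=cv2.cvtColor(b,cv2.COLOR_RGB2HSV)
def px(u,v): return (u+.5)/F-.5+170,(v+.5)/F-.5+140
def comps(m,z,lo=60):
    n,l,s,ce=cv2.connectedComponentsWithStats(m.astype(np.uint8))
    for i in range(1,n):
        if s[i,4]>lo*F*F/16: 
            cn=max(cv2.findContours((l==i).astype(np.uint8),0,2)[0],key=len)
            (x,y),r=cv2.minEnclosingCircle(cn)
            print(z,'area',s[i,4],'cent',np.round(ce[i]),ray(c,*px(*ce[i]),z)[:2].round(4),'circ',ray(c,*px(x,y),z)[:2].round(4),'r px',round(r/F,1),'bbox',s[i,:4])
print('dark');comps(g<70,.09,100)
print('bright blueish (arm)');comps((b[:,:,2].astype(int)-b[:,:,0]>5)&(g>120),.096,100)
print('card'); comps((g>150)&(hsv[:,:,1]<60),.004,300)
# foot/plate
print(b[450,330],b[110,250],b[330,270])
E
```

```text
dark
0.09 area 1484 cent [129.   9.] [0.7752 0.2317] circ [0.7751 0.2247] r px 34.8 bbox [  0   0 279  20]
0.09 area 375 cent [594.   2.] [ 0.7812 -0.1045] circ [ 0.7799 -0.1011] r px 12.4 bbox [540   0 100   8]
0.09 area 5755 cent [263. 128.] [0.6884 0.1343] circ [0.6855 0.1359] r px 22.3 bbox [179  46 159 169]
0.09 area 270 cent [451.  89.] [ 0.7172 -0.0011] circ [ 0.7172 -0.0008] r px 3.8 bbox [446  74  11  31]
0.09 area 909 cent [456. 129.] [ 0.6882 -0.0048] circ [ 0.6897 -0.0049] r px 8.5 bbox [423 112  65  37]
0.09 area 706 cent [462. 168.] [ 0.6598 -0.0096] circ [ 0.6657 -0.0081] r px 8.0 bbox [429 152  64  30]
0.09 area 152 cent [311. 273.] [0.5839 0.099 ] circ [0.5848 0.0992] r px 5.2 bbox [305 251  13  42]
0.09 area 1483 cent [350. 315.] [0.5538 0.0709] circ [0.553  0.0705] r px 7.3 bbox [329 295  49  44]
0.09 area 303 cent [310. 318.] [0.5512 0.0994] circ [0.5496 0.1036] r px 4.4 bbox [301 303  17  36]
0.09 area 2001 cent [410. 339.] [0.5365 0.0276] circ [0.5384 0.028 ] r px 8.3 bbox [380 307  63  63]
0.09 area 1354 cent [249. 344.] [0.5329 0.1425] circ [0.5307 0.1419] r p
[... 923 characters left out ...]
 0.6929 -0.0286] r px 17.3 bbox [462  74  52 136]
0.004 area 2112 cent [429. 163.] [0.676  0.0143] circ [0.6869 0.0111] r px 17.5 bbox [406  80  62 139]
0.004 area 388 cent [119. 190.] [0.6546 0.2509] circ [0.6538 0.2495] r px 7.8 bbox [101 162  33  59]
0.004 area 1944 cent [285. 244.] [0.6138 0.1243] circ [0.6092 0.1229] r px 13.0 bbox [264 198  46 100]
0.004 area 708 cent [139. 263.] [0.5989 0.2348] circ [0.6067 0.2411] r px 8.5 bbox [118 219  42  67]
0.004 area 1502 cent [315. 375.] [0.5138 0.1002] circ [0.5155 0.1001] r px 9.8 bbox [297 334  37  79]
0.004 area 1427 cent [333. 448.] [0.4587 0.0868] circ [0.4586 0.0872] r px 8.2 bbox [301 416  64  66]
[67 65 62] [119 109  94] [123 123 114]
```

```bash
cat >> h.py <<'E'
def todo(target,o=None):
    o=o or ctrl.get_obs(); M=rot(o['eef_rot']); return M.T@(np.array(target)-o['eef_pos'])
E
python3 - <<'E'
from h import *
import pickle
d=pickle.load(open('c0.pkl','rb')); c=d['top']
f=lambda u,v:((u+.5)/3.7-.5+170,(v+.5)/3.7-.5+140)
piv=ray(c,*f(307.5,414),.104)[:2]; lens=ray(c,*f(238.5,115.5),.094)[:2]
card=ray(c,*f(425,134.5),.004)[:2]
th=np.arctan2(*(lens-piv)[::-1]); print(piv,lens,np.hypot(*(lens-piv)),th,'card',card,np.hypot(*(card-piv)),np.arctan2(*(card-piv)[::-1])-th)
rg=piv+.095*np.array([np.cos(th),np.sin(th)]); print('ring pred',rg,'seen z.15',ray(c,*f(276,290),.15)[:2])
# scene check
s=d['scene']; g=lambda u,v:((u+.5)/3.7-.5+200,(v+.5)/3.7-.5+170)
print('scene piv',ray(s,*g(458,138),.104)[:2],'lens',ray(s,*g(265,347),.096)[:2], 'ring', [ray(s,*g(388,183),z)[:2].round(4) for z in (.132,)])
for u,v in ((350,300),(358,300),(252,310),(210,330)):
  p=ray(c,*f(u,v),.074)[:2]-piv; print(np.hypot(*p),np.arctan2(p[1],p[0])-th)
o=ctrl.get_obs(); M=rot(o['eef_rot']); print(M.round(3))
y=M[:,1]; a=th+np.pi/2-np.arctan2(y[1],y[0]); print('turn world z',a)
M2=R.from_rotvec([0,0,a]).as_matrix()@M
print((M2.T@(np.r_[rg,.25]-o['eef_pos'])))
E
```

```text
[0.45893832 0.08192598] [0.6900674  0.13753101] 0.2377237294010257 0.2360933145632843 card [ 0.68959649 -0.00857388] 0.24777694846495266 -0.6099917416906011
ring pred [0.55130295 0.10414706] seen z.15 [0.55043255 0.1035776 ]
scene piv [0.4619936 0.0844136] lens [0.69313811 0.1417315 ] ring [array([0.5531, 0.108 ])]
0.09441213719533174 -0.5725070084307047
0.09667632243320763 -0.6335638527245535
0.09290426116749559 0.2747952049268094
0.10180582158485947 0.6385769628031115
[[-0.954  0.299 -0.001]
 [ 0.299  0.954 -0.001]
 [ 0.    -0.001 -1.   ]]
turn world z 0.5398756608643811
[-0.26509476 -0.5206635  -0.0188192 ]
```

Emit:
apply_moves(
  plan=[
    {"translation": [0, 0, -0.006], "angular": [0, 0, -0.18], "hand": 0.0854},
    {"translation": [0, 0, -0.006], "angular": [0, 0, -0.18], "hand": 0.085},
    {"translation": [0, 0, -0.006], "angular": [0, 0, -0.18], "hand": 0.07},
    {"translation": [-0.023, -0.045, 0], "angular": [0, 0, 0], "hand": 0.05},
    {"translation": [-0.023, -0.045, 0], "angular": [0, 0, 0], "hand": 0.05},
    {"translation": [-0.023, -0.045, 0], "angular": [0, 0, 0], "hand": 0.05},
    {"translation": [-0.023, -0.045, 0], "angular": [0, 0, 0], "hand": 0.05},
    {"translation": [-0.023, -0.045, 0], "angular": [0, 0, 0], "hand": 0.05},
    {"translation": [-0.023, -0.045, 0], "angular": [0, 0, 0], "hand": 0.05},
    {"translation": [-0.023, -0.045, 0], "angular": [0, 0, 0], "hand": 0.05},
  ],
)

```text
time_s: 1.4
eef_pos: [0.403, 0.2787, 0.2492]
eef_rot: [0.0, -0.118, 0.993, 0.0]
wrist_force: [-0.2, -0.0, 0.0]
opening: 0.585
```

```bash
python3 - <<'E'
from h import *
o=ctrl.get_obs(); print(o['time_s'],o['eef_pos'],todo([.5513,.1041,.25]),o['opening'])
M=rot(o['eef_rot']);print(np.arctan2(M[1,1],M[0,1])-np.pi/2)
E
```

```text
1.4 [0.4029689  0.27871858 0.24920944] [-0.10333898 -0.20448668 -0.00079981] 0.5845823787296569
0.23625462919916052
```

Emit:
apply_moves(
  plan=[
    {"translation": [-0.0207, -0.041, 0], "angular": [0, 0, 0], "hand": 0.05},
    {"translation": [-0.0207, -0.041, 0], "angular": [0, 0, 0], "hand": 0.05},
    {"translation": [-0.0207, -0.041, 0.01], "angular": [0, 0, 0], "hand": 0.05},
    {"translation": [-0.0207, -0.041, 0.02], "angular": [0, 0, 0], "hand": 0.05},
    {"translation": [-0.0207, -0.041, 0.025], "angular": [0, 0, 0], "hand": 0.05},
    {"translation": [0, 0, 0], "angular": [0, 0, 0], "hand": 0.05},
  ],
)

```text
time_s: 2.15
eef_pos: [0.5507, 0.1025, 0.1915]
eef_rot: [-0.002, -0.116, 0.993, 0.0]
wrist_force: [-1.0, 1.1, 0.1]
opening: 0.584
```

```bash
cat >> h.py <<'E'
def wproj(c,P):
    P=np.atleast_2d(P); p=(P-np.array(c['eye']))@rot(c['orientation'])*[1,-1,-1]; K=np.array(c['K'])
    return cv2.fisheye.distortPoints(np.ascontiguousarray((p[:,:2]/p[:,2:])[:,None]),K,np.zeros(4))[:,0]
def wray(c,u,v,z):
    K=np.array(c['K']); x,y=cv2.fisheye.undistortPoints(np.array([[[u,v]]],float),K,np.zeros(4))[0,0]
    d=rot(c['orientation'])@np.array([x,-y,-1]); e=np.array(c['eye']); return e+d*(z-e[2])/d[2]
E
python3 - <<'E'
from h import *
import pickle
o=ctrl.get_obs(); print(o['time_s'],o['eef_pos'],todo([.5513,.1041,.25]),o['wrist_force'],o['opening'])
d={n:ctrl.camera(n) for n in ('wrist','top')}
pickle.dump(d,open('c1.pkl','wb')); c=d['wrist']; save('w1.png',c['img'])
print(c['eye']); print(wproj(c,[[.459,.082,.104],[.5513,.1041,.1505],[.5513,.1041,.07]]))
E
```

```text
2.15 [0.55066759 0.10251553 0.19148608] [-0.00071213  0.0014386  -0.05851678] [-0.95509098  1.06508042  0.13949517] 0.5836829186317009
[0.47875407 0.08643897 0.3332853 ]
[[277.57896129  84.85202977]
 [278.04385032 239.59799688]
 [277.82243098 203.35119082]]
```

View pics/w1.png

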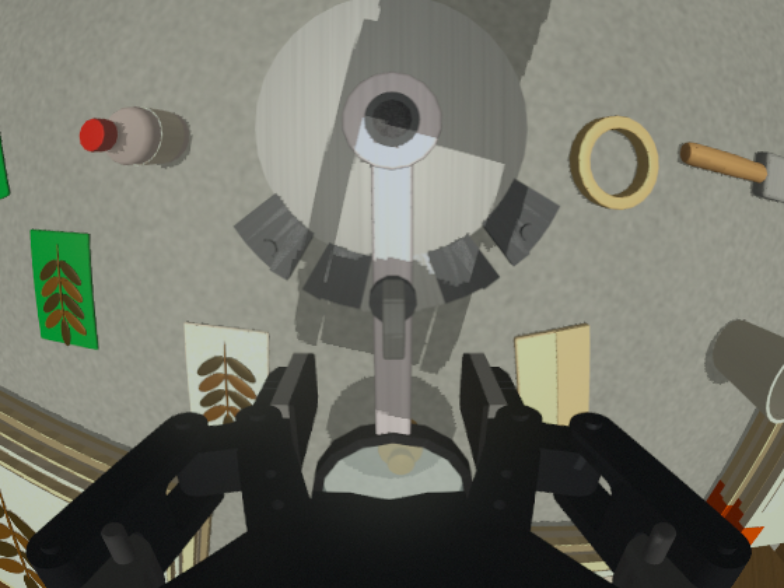

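The wrist view shows the ring at (393,318), the pivot at (392,118) and the arm vertical in the image. The finger midpoint is near column 390. On the card's side (left in the image) there is a gap between the dark blocks near (305,265), so I'll zoom in there.

```bash
python3 - <<'E'
from h import *
import pickle
c=pickle.load(open('c1.pkl','rb'))['wrist']
b=cv2.resize(c['img'][125:245,155:415],None,fx=3,fy=3,interpolation=cv2.INTER_CUBIC)
cv2.imwrite('pics/w1z.png',np.clip(b[:,:,::-1].astype(float)*1.6,0,255).astype(np.uint8))
E
```

```text
(no output)
```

View pics/w1z.png

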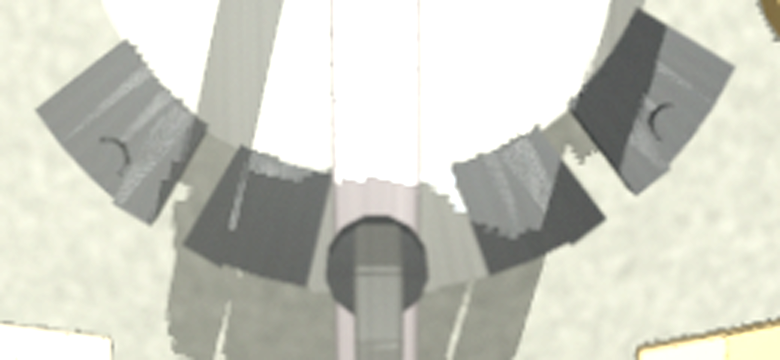

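```bash
python3 - <<'E'
from h import *
import pickle
c=pickle.load(open('c1.pkl','rb'))['wrist']
f=lambda u,v:((u+.5)/3-.5+155,(v+.5)/3-.5+125)
piv=wray(c,392/1.4,118/1.4,.104)[:2]; print('piv',piv)
ring=[wray(c,*f(378.5,v),z)[:2] for v,z in((270,.1505),)]; print(ring, np.hypot(*(ring[0]-piv)))
for v,z in ((80,.096),(20,.096)):
  p=[wray(c,*f(u,v),z)[:2] for u in (332,419)]; m=(p[0]+p[1])/2-piv; print('arm',np.hypot(*(p[0]-p[1])),np.arctan2(m[1],m[0]))
th=0.236
for z in (.07,.074):
 for e in ([206,125],[152,224],[243,147],[184,242],[570,108],[634,194],[540,128],[604,218]):
  p=wray(c,*f(*e),z)[:2]-piv; print(z,e,np.hypot(*p).round(4),(np.arctan2(p[1],p[0])-th).round(3))
o=ctrl.get_obs(); M=rot(o['eef_rot']); print(np.arctan2(M[1,1],M[0,1])-np.pi/2, o['wrist_force'],M[:,2])
E
```

```text
piv [0.45822107 0.08353547]
[array([0.5354654 , 0.10203229])] 0.07942807427108131
arm 0.021215597629837067 0.23213638778052484
arm 0.021016329981858584 0.23152349733338803
0.07 [206, 125] 0.0787 -0.635
0.07 [152, 224] 0.1114 -0.607
0.07 [243, 147] 0.0786 -0.483
0.07 [184, 242] 0.1111 -0.513
0.07 [570, 108] 0.0796 0.74
0.07 [634, 194] 0.1109 0.724
0.07 [540, 128] 0.0788 0.613
0.07 [604, 218] 0.1111 0.625
0.074 [206, 125] 0.0777 -0.633
0.074 [152, 224] 0.11 -0.606
0.074 [243, 147] 0.0777 -0.482
0.074 [184, 242] 0.1097 -0.512
0.074 [570, 108] 0.0786 0.737
0.074 [634, 194] 0.1094 0.722
0.074 [540, 128] 0.0779 0.611
0.074 [604, 218] 0.1097 0.623
0.2350152943943633 [-0.17865035  0.93594757  0.44149433] [-1.72805201e-03  4.39134872e-04 -9.99998410e-01]
```

```bash
python3 - <<'E'
from h import *
o=ctrl.get_obs(); print(o['time_s'],o['eef_pos'],o['wrist_force'],o['dq'])
print('tool dir of ring est',todo([.551,.1047,.165]))
c=ctrl.camera('wrist'); print(wproj(c,o['eef_pos']))
E
```

```text
2.25 [0.55038539 0.1049272  0.19373522] [-0.17865035  0.93594757  0.44149433] [ 0.02630452 -0.0293634  -0.00025578  0.0029004   0.00026491  0.00091801]
tool dir of ring est [-0.00059016 -0.0003879   0.02873401]
[[275.31303144 269.36900622]]
```

Emit:
apply_moves(
  plan=[
    {"translation": [0, 0, 0.01], "angular": [0, 0, 0], "hand": 0.035},
    {"translation": [0, 0, 0.01], "angular": [0, 0, 0], "hand": 0.03},
    {"translation": [0, 0, 0.008], "angular": [0, 0, 0], "hand": 0.03},
    {"translation": [0, 0, 0], "angular": [0, 0, 0], "hand": 0.03},
    {"translation": [0, 0, 0], "angular": [0, 0, 0], "hand": 0.03},
  ],
)

```text
time_s: 2.92
eef_pos: [0.551, 0.1051, 0.1664]
eef_rot: [0.0, -0.118, 0.993, -0.0]
wrist_force: [-0.6, 0.5, 0.3]
opening: 0.352
```

```bash
python3 - <<'E'
from h import *
import pickle
o=ctrl.get_obs(); print(o['time_s'],o['eef_pos'],o['wrist_force'],o['opening'],abs(o['dq']).max())
c=ctrl.camera('wrist'); pickle.dump(c,open('c2.pkl','wb')); print(wproj(c,o['eef_pos']))
b=cv2.resize(c['img'][180:330,180:380],None,fx=4,fy=4,interpolation=cv2.INTER_CUBIC)
cv2.imwrite('pics/w2.png',np.clip(b[:,:,::-1].astype(float)*1.8,0,255).astype(np.uint8))
E
```

```text
2.925 [0.55095051 0.10508166 0.1664147 ] [-0.62587219  0.52236003  0.32541516] 0.35201871391685235 0.006065183800534488
[[275.3252629  269.30780652]]
```

View pics/w2.png

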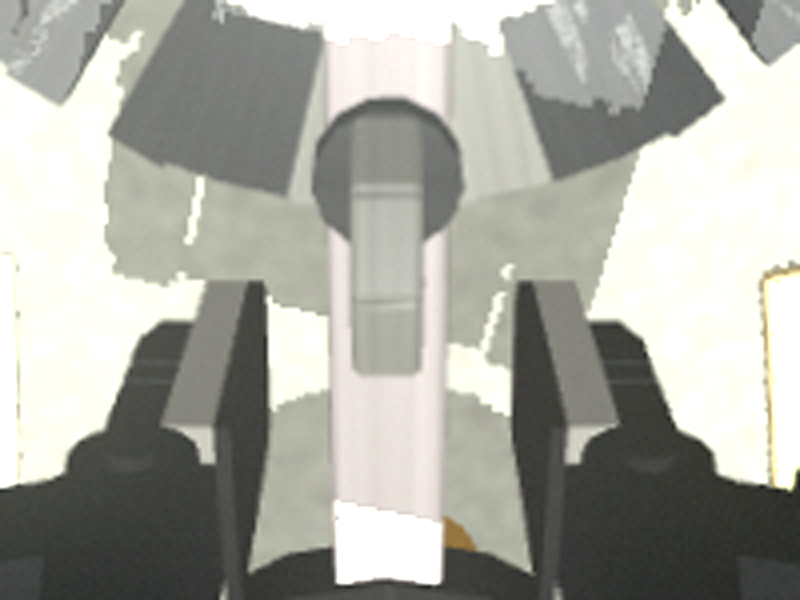

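The fingers' midpoint is at column 390 and the ring at 386.5, about 0.5 mm to the card's side, square to the arm. I'll correct by -0.5 mm in tool y and descend.

Emit:
apply_moves(
  plan=[
    {"translation": [0, -0.0005, 0.008], "angular": [0, 0, 0], "hand": 0.03},
    {"translation": [0, 0, 0.012], "angular": [0, 0, 0], "hand": 0.03},
    {"translation": [0, 0, 0.012], "angular": [0, 0, 0], "hand": 0.03},
    {"translation": [0, 0, 0.01], "angular": [0, 0, 0], "hand": 0.03},
    {"translation": [0, 0, 0.006], "angular": [0, 0, 0], "hand": 0.025},
    {"translation": [0, 0, 0], "angular": [0, 0, 0], "hand": 0.02},
    {"translation": [0, 0, 0], "angular": [0, 0, 0], "hand": 0.02},
    {"translation": [0, 0, 0], "angular": [0, 0, 0], "hand": 0.02},
  ],
)

```text
time_s: 3.98
eef_pos: [0.5513, 0.1046, 0.1188]
eef_rot: [0.0, -0.118, 0.993, -0.0]
wrist_force: [0.4, 0.1, -0.7]
opening: 0.233
```

```bash
cat > look.py <<'E'
from h import *
import pickle,sys
o=ctrl.get_obs(); M=rot(o['eef_rot']); print(o['time_s'].__round__(3),o['eef_pos'].round(4),'Ftool',(M.T@o['wrist_force']).round(2),'T',(M.T@o['torque']).round(3),'open mm',o['opening']*85.4)
c=ctrl.camera('wrist'); pickle.dump(c,open('c3.pkl','wb'))
b=cv2.resize(c['img'][180:330,180:380],None,fx=4,fy=4,interpolation=cv2.INTER_CUBIC)
cv2.imwrite('pics/'+sys.argv[1],np.clip(b[:,:,::-1].astype(float)*1.8,0,255).astype(np.uint8))
E
python3 look.py w3.png
```

```text
3.975 [0.5513 0.1046 0.1188] Ftool [-0.36 -0.03  0.7 ] T [-0.01  -0.043 -0.034] open mm 19.85589136252281
```

View pics/w3.png

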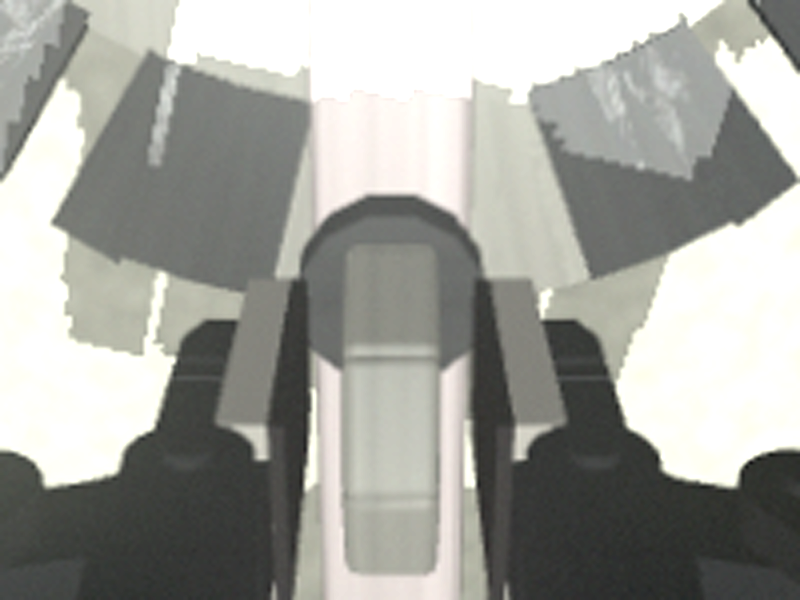

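The fingers' midpoint is at column 391 and the ring at 391.5, so it is centred. I'll close in stages.

Emit:
apply_moves(
  plan=[
    {"translation": [0, 0, 0], "angular": [0, 0, 0], "hand": 0.015},
    {"translation": [0, 0, 0], "angular": [0, 0, 0], "hand": 0.013},
    {"translation": [0, 0, 0], "angular": [0, 0, 0], "hand": 0.0115},
    {"translation": [0, 0, 0], "angular": [0, 0, 0], "hand": 0.0115},
  ],
)

```text
time_s: 4.53
eef_pos: [0.551, 0.1045, 0.1183]
eef_rot: [-0.0, -0.118, 0.993, -0.0]
wrist_force: [0.7, 0.5, 0.6]
opening: 0.138
```

```bash
python3 look.py w4.png
```

```text
4.525 [0.551  0.1045 0.1183] Ftool [-0.83  0.33 -0.57] T [0.002 0.01  0.041] open mm 11.823623484635323
```

View pics/w4.png

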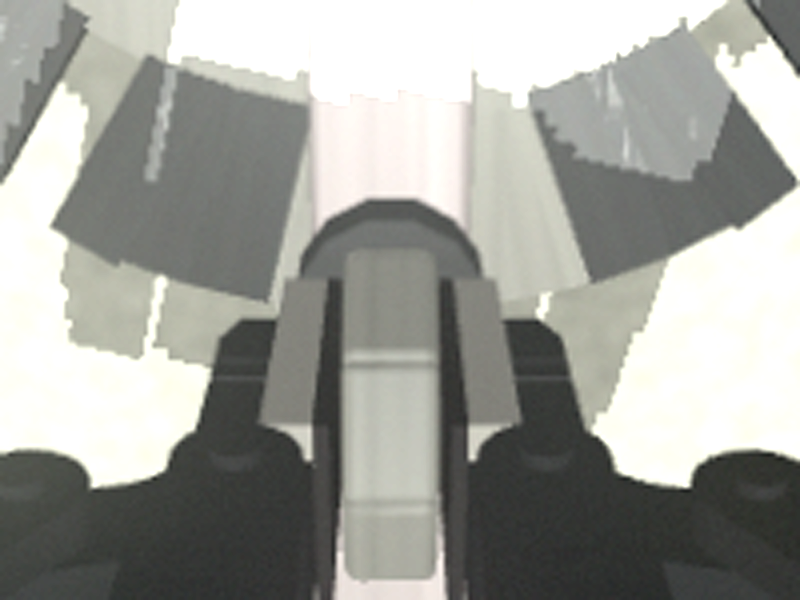

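The ring is still centred with a gap on each side. Next is the final close.

Emit:
apply_moves(
  plan=[
    {"translation": [0, 0, 0], "angular": [0, 0, 0], "hand": 0.0105},
    {"translation": [0, 0, 0], "angular": [0, 0, 0], "hand": 0.0095},
    {"translation": [0, 0, 0], "angular": [0, 0, 0], "hand": 0.0085},
    {"translation": [0, 0, 0], "angular": [0, 0, 0], "hand": 0.007},
  ],
)

```text
time_s: 5.08
eef_pos: [0.551, 0.1045, 0.1184]
eef_rot: [-0.0, -0.118, 0.993, -0.0]
wrist_force: [-0.2, -0.3, 1.4]
opening: 0.105
```

```bash
python3 look.py w5.png
```

```text
5.075 [0.551  0.1045 0.1184] Ftool [ 0.25 -0.22 -1.37] T [-0.01   0.134  0.039] open mm 8.931326709674822
```

View pics/w5.png

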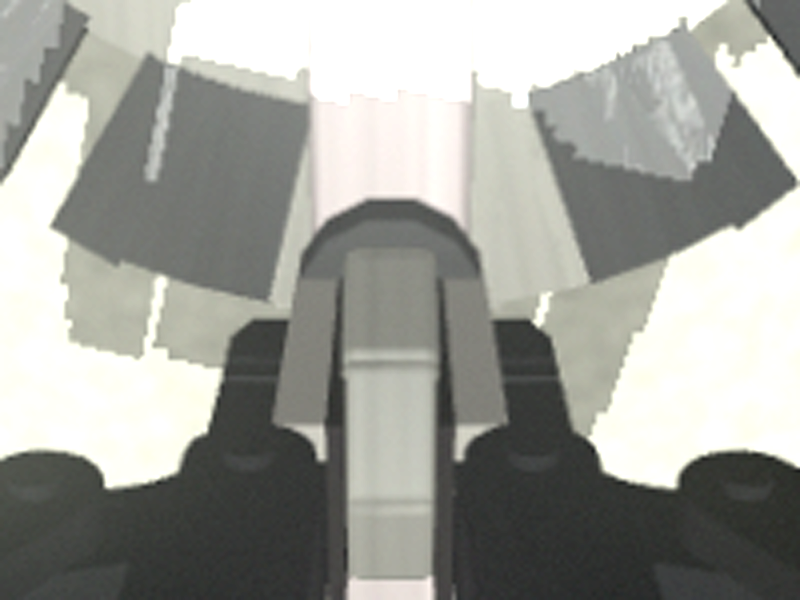

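Emit:
apply_moves(
  plan=[
    {"translation": [0, 0, 0], "angular": [0, 0, 0], "hand": 0.004},
    {"translation": [0, 0, 0], "angular": [0, 0, 0], "hand": 0.0},
    {"translation": [0, 0, 0], "angular": [0, 0, 0], "hand": 0.0},
  ],
)

```text
time_s: 5.5
eef_pos: [0.5509, 0.1045, 0.1183]
eef_rot: [-0.0, -0.118, 0.993, 0.0]
wrist_force: [-1.6, -0.2, 2.5]
opening: 0.107
```

```bash
python3 look.py w6.png
```

```text
5.5 [0.5509 0.1045 0.1183] Ftool [ 1.62  0.22 -2.46] T [-0.005  0.214 -0.012] open mm 9.150637155353074
```

Gripped, with negligible side force (0.2 N). I'll lift in small steps.

Emit:
apply_moves(
  plan=[
    {"translation": [0, 0, -0.0015], "angular": [0, 0, 0], "hand": 0.0},
    {"translation": [0, 0, -0.0015], "angular": [0, 0, 0], "hand": 0.0},
    {"translation": [0, 0, 0], "angular": [0, 0, 0], "hand": 0.0},
  ],
)

```text
time_s: 5.92
eef_pos: [0.5509, 0.1045, 0.1209]
eef_rot: [-0.0, -0.118, 0.993, 0.0]
wrist_force: [2.9, 1.0, -6.3]
opening: 0.108
```

```bash
python3 look.py w7.png
```

```text
5.925 [0.5509 0.1045 0.1209] Ftool [-3.06  0.27  6.32] T [ 0.097 -0.481 -0.049] open mm 9.23030509395564
```

Emit:
apply_moves(
  plan=[
    {"translation": [0, 0, -0.002], "angular": [0, 0, 0], "hand": 0.0},
    {"translation": [0, 0, -0.002], "angular": [0, 0, 0], "hand": 0.0},
    {"translation": [0, 0, -0.002], "angular": [0, 0, 0], "hand": 0.0},
    {"translation": [0, 0, -0.0018], "angular": [0, 0, 0], "hand": 0.0},
    {"translation": [0, 0, 0], "angular": [0, 0, 0], "hand": 0.0},
    {"translation": [0, 0, 0], "angular": [0, 0, 0], "hand": 0.0},
  ],
)

```text
time_s: 6.72
eef_pos: [0.5509, 0.1045, 0.1291]
eef_rot: [-0.0, -0.118, 0.993, 0.0]
wrist_force: [3.1, -0.1, -7.4]
opening: 0.107
```

```bash
python3 look.py w8.png
```

```text
6.725 [0.5509 0.1045 0.1291] Ftool [-3.01 -0.78  7.45] T [ 0.113 -0.504 -0.079] open mm 9.110981995026426
```

View pics/w8.png

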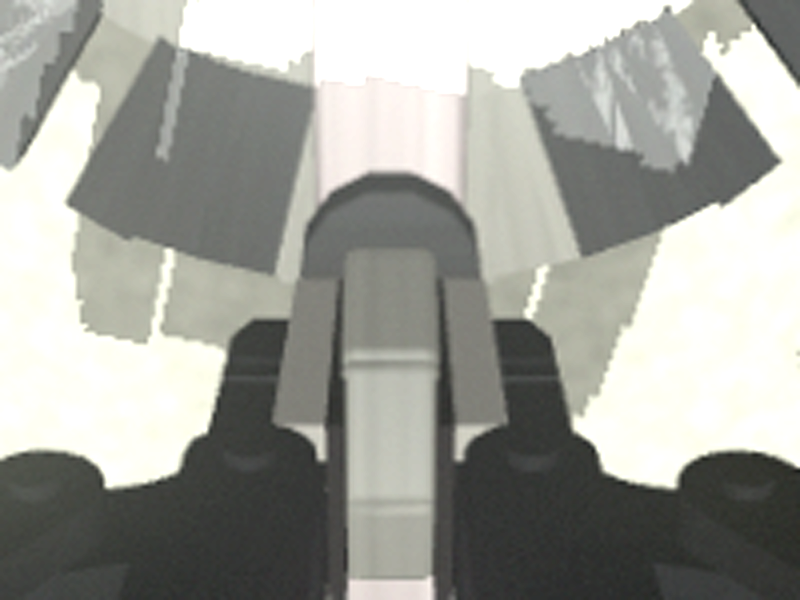

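The ring is up about 10.8 mm, still gripped, with side force under 1 N. Now I'll swing clockwise on the arc.

Emit:
apply_moves(
  plan=[
    {"translation": [8e-05, -0.0038, 0], "angular": [0, 0, 0.04], "hand": 0.0},
    {"translation": [8e-05, -0.0038, 0], "angular": [0, 0, 0.04], "hand": 0.0},
    {"translation": [8e-05, -0.0038, 0], "angular": [0, 0, 0.04], "hand": 0.0},
    {"translation": [8e-05, -0.0038, 0], "angular": [0, 0, 0.04], "hand": 0.0},
    {"translation": [8e-05, -0.0038, 0], "angular": [0, 0, 0.04], "hand": 0.0},
    {"translation": [0, 0, 0], "angular": [0, 0, 0], "hand": 0.0},
  ],
)

```text
time_s: 7.52
eef_pos: [0.5535, 0.0853, 0.1291]
eef_rot: [-0.0, -0.017, 1.0, -0.0]
wrist_force: [2.4, 0.0, -7.6]
opening: 0.111
```

```bash
python3 look.py w9.png
```

```text
7.525 [0.5535 0.0853 0.1291] Ftool [-2.4  -0.04  7.6 ] T [-0.066 -0.459  0.147] open mm 9.521725504148327
```

View pics/w9.png

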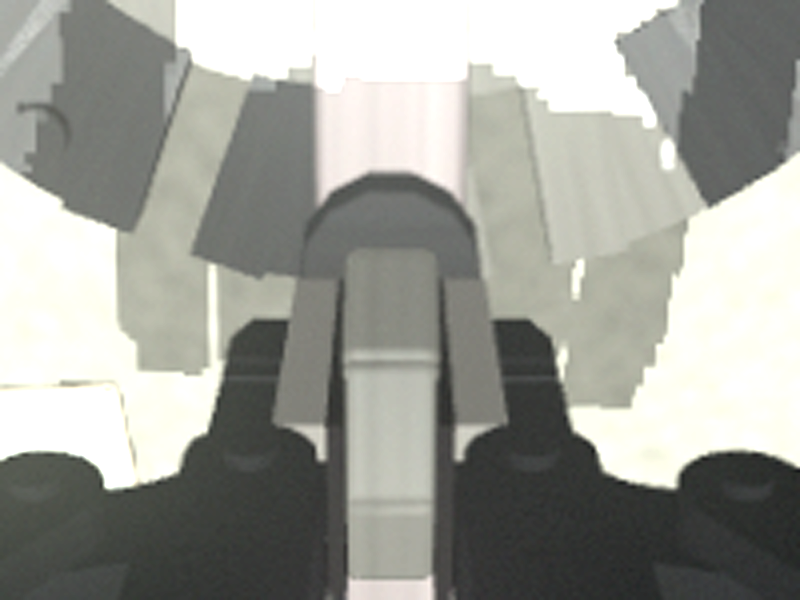

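```bash
python3 - <<'E'
from h import *
import pickle
c=pickle.load(open('c3.pkl','rb'))
f=lambda u,v:((u+.5)/4-.5+180,(v+.5)/4-.5+180)
o=ctrl.get_obs(); M=rot(o['eef_rot']); phi=np.arctan2(M[1,1],M[0,1])-np.pi/2
c1=wray(c,*f(391,150),.096)[:2]; print('arm pt',c1,'phi',phi)
piv=o['eef_pos'][:2]+.0949*M[:2,0]; print('piv by tool',piv)
# lateral camera shift: arm centreline should lie on axis
e=(c1-piv)@M[:2,1]; print('lat err',e); off=-e*M[:2,1]
for p in ([190,65],[135,230],[248,90],[193,252],[525,95],[552,260]):
  q=wray(c,*f(*p),.07)[:2]+off-piv; print(p,np.hypot(*q).round(4),(np.arctan2(q[1],q[0])-phi).round(3), 'lat mm',(q@M[:2,1]*1e3).round(1))
E
```

```text
arm pt [0.5374853  0.08546914] phi 0.03572677410701619
piv by tool [0.4586904  0.08200209]
lat err 0.0006503486306282369
[190, 65] 0.08 -0.416 lat mm -32.3
[135, 230] 0.1106 -0.401 lat mm -43.1
[248, 90] 0.0808 -0.289 lat mm -23.0
[193, 252] 0.1109 -0.306 lat mm -33.4
[525, 95] 0.0812 0.269 lat mm 21.6
[552, 260] 0.1106 0.248 lat mm 27.1
```

Emit:
apply_moves(
  plan=[
    {"translation": [8e-05, -0.0038, 0], "angular": [0, 0, 0.04], "hand": 0.0},
    {"translation": [8e-05, -0.0038, 0], "angular": [0, 0, 0.04], "hand": 0.0},
    {"translation": [8e-05, -0.0038, 0], "angular": [0, 0, 0.04], "hand": 0.0},
    {"translation": [8e-05, -0.0038, 0], "angular": [0, 0, 0.04], "hand": 0.0},
    {"translation": [8e-05, -0.0038, 0], "angular": [0, 0, 0.04], "hand": 0.0},
    {"translation": [0, 0, 0], "angular": [0, 0, 0], "hand": 0.0},
    {"translation": [0, 0, 0], "angular": [0, 0, 0], "hand": 0.0},
  ],
)

```text
time_s: 8.45
eef_pos: [0.5523, 0.0666, 0.1291]
eef_rot: [-0.0, 0.082, 0.997, -0.0]
wrist_force: [2.5, -0.3, -7.8]
opening: 0.103
```

```bash
python3 look.py w10.png
```

```text
8.45 [0.5523 0.0666 0.1291] Ftool [-2.53  0.15  7.8 ] T [-0.043 -0.37   0.094] open mm 8.834774193210094
```

View pics/w10.png

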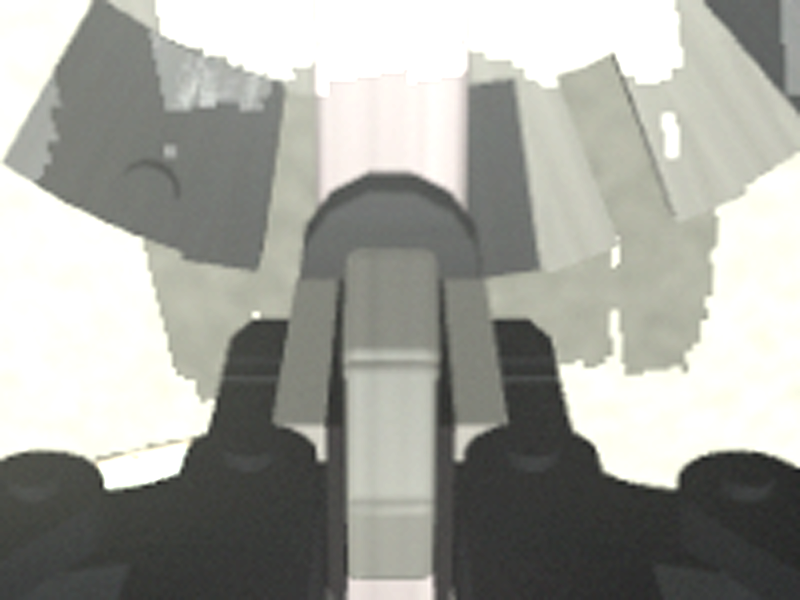

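The middle notch is now at right (560–675) and the target notch's far wall is at (284,88)-(260,268).

```bash
cat > m.py <<'E'
from h import *
import pickle
c=pickle.load(open('c3.pkl','rb'))
f=lambda u,v:((u+.5)/4-.5+180,(v+.5)/4-.5+180)
o=ctrl.get_obs(); M=rot(o['eef_rot']); phi=np.arctan2(M[1,1],M[0,1])-np.pi/2
c1=wray(c,*f(392,120),.096)[:2]
piv=o['eef_pos'][:2]+.0949*M[:2,0]; e=(c1-piv)@M[:2,1]; off=-e*M[:2,1]
def wall(a,b):
  P=[M[:2,:2].T@(wray(c,*f(*p),.07)[:2]+off-piv) for p in (a,b)]
  # tool frame: x toward pivot (negative outward), y left
  dd=(P[1]-P[0])/np.linalg.norm(P[1]-P[0]); n=np.array([-dd[1],dd[0]])
  print(a,b,'angles',[np.arctan2(p[1],-p[0]).round(3) for p in P],'dir ang',np.arctan2(dd[1],-dd[0]).round(3),'offset mm from pivot',(1e3*n@P[0]).round(2))
E
python3 - <<'E'
from m import *
print('phi',phi,'piv',piv,'e',e)
wall((284,88),(260,268)); wall((562,75),(614,235)); wall((613,55),(675,218))
E
```

```text
phi -0.163640900762682 piv [0.45860146 0.08208634] e 0.000641700332277572
(284, 88) (260, 268) angles [np.float64(-0.221), np.float64(-0.202)] dir ang -0.154 offset mm from pivot 5.3
(562, 75) (614, 235) angles [np.float64(0.35), np.float64(0.349)] dir ang 0.345 offset mm from pivot -0.39
(613, 55) (675, 218) angles [np.float64(0.461), np.float64(0.446)] dir ang 0.406 offset mm from pivot -4.36
```

Both estimates agree that 0.154 rad remains (0.554 from the start). The wall offset of 5.3 mm matches half of the notch width.

Emit:
apply_moves(
  plan=[
    {"translation": [8e-05, -0.0038, 0], "angular": [0, 0, 0.04], "hand": 0.0},
    {"translation": [8e-05, -0.0038, 0], "angular": [0, 0, 0.04], "hand": 0.0},
    {"translation": [8e-05, -0.0038, 0], "angular": [0, 0, 0.04], "hand": 0.0},
    {"translation": [5e-05, -0.0032, 0], "angular": [0, 0, 0.034], "hand": 0.0},
    {"translation": [0, 0, 0], "angular": [0, 0, 0], "hand": 0.0},
    {"translation": [0, 0, 0], "angular": [0, 0, 0], "hand": 0.0},
  ],
)

```text
time_s: 9.25
eef_pos: [0.5487, 0.0524, 0.1291]
eef_rot: [-0.0, 0.158, 0.987, -0.0]
wrist_force: [0.9, 0.1, -7.6]
opening: 0.105
```

```bash
python3 look.py w11.png
```

```text
9.25 [0.5487 0.0524 0.1291] Ftool [-0.8   0.41  7.61] T [-0.124 -0.343  0.148] open mm 9.007515339991118
```

View pics/w11.png

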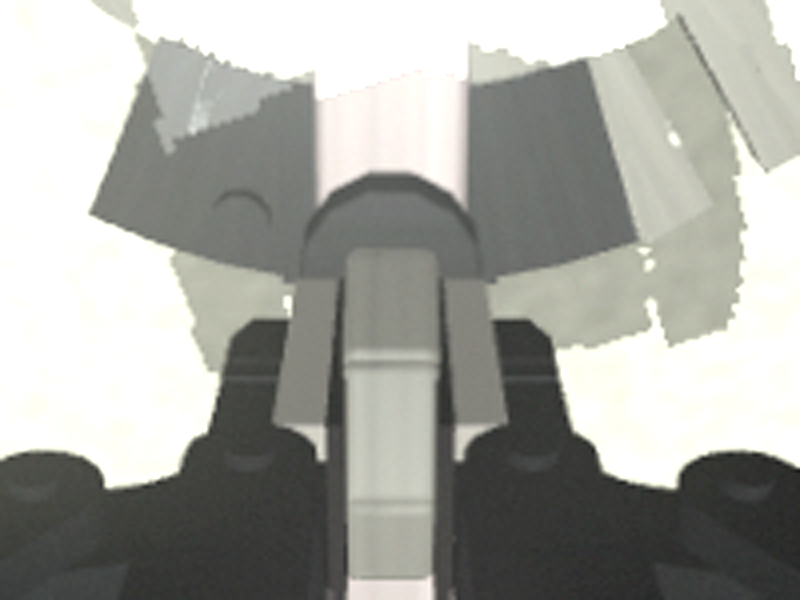

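The blocks are symmetric about the arm, so the pin is over the notch. I'll lower gently and feel Fz.

Emit:
apply_moves(
  plan=[
    {"translation": [0, 0, 0.0015], "angular": [0, 0, 0], "hand": 0.0},
    {"translation": [0, 0, 0.0012], "angular": [0, 0, 0], "hand": 0.0},
    {"translation": [0, 0, 0], "angular": [0, 0, 0], "hand": 0.0},
  ],
)

```text
time_s: 9.68
eef_pos: [0.5487, 0.0526, 0.1262]
eef_rot: [-0.0, 0.158, 0.987, -0.0]
wrist_force: [1.2, -1.9, -6.6]
opening: 0.104
```

Emit:
apply_moves(
  plan=[
    {"translation": [0, 0, 0.0004], "angular": [0, 0, 0], "hand": 0.0},
    {"translation": [0, 0, 0.0004], "angular": [0, 0, 0], "hand": 0.0},
    {"translation": [0, 0, 0], "angular": [0, 0, 0], "hand": 0.0},
  ],
)

```text
time_s: 10.05
eef_pos: [0.5488, 0.0527, 0.1256]
eef_rot: [-0.0, 0.158, 0.987, -0.0]
wrist_force: [0.5, -1.0, -6.1]
opening: 0.11
```

Emit:
apply_moves(
  plan=[
    {"translation": [0, 0, 0.0003], "angular": [0, 0, 0], "hand": 0.0},
    {"translation": [0, 0, 0], "angular": [0, 0, 0], "hand": 0.0},
  ],
)

```text
time_s: 10.3
eef_pos: [0.5488, 0.0526, 0.1253]
eef_rot: [-0.0, 0.158, 0.987, -0.0]
wrist_force: [0.8, -0.9, -7.2]
opening: 0.107
```

Fz is still about −6 to −7 N below the flat height (0.1258), so the nose is entering the notch. I'll continue.

Emit:
apply_moves(
  plan=[
    {"translation": [0, 0, 0.0004], "angular": [0, 0, 0], "hand": 0.0},
    {"translation": [0, 0, 0.0004], "angular": [0, 0, 0], "hand": 0.0},
    {"translation": [0, 0, 0], "angular": [0, 0, 0], "hand": 0.0},
  ],
)

```text
time_s: 10.68
eef_pos: [0.5488, 0.0527, 0.1244]
eef_rot: [-0.0, 0.158, 0.987, 0.0]
wrist_force: [1.1, 0.4, -6.5]
opening: 0.104
```

Emit:
apply_moves(
  plan=[
    {"translation": [0, 0, 0.0005], "angular": [0, 0, 0], "hand": 0.0},
    {"translation": [0, 0, 0.0005], "angular": [0, 0, 0], "hand": 0.0},
    {"translation": [0, 0, 0], "angular": [0, 0, 0], "hand": 0.0},
  ],
)

```text
time_s: 11.05
eef_pos: [0.5488, 0.0526, 0.1234]
eef_rot: [-0.0, 0.158, 0.987, -0.0]
wrist_force: [0.3, 0.1, -6.3]
opening: 0.104
```

```bash
python3 look.py w12.png
```

```text
11.05 [0.5488 0.0526 0.1234] Ftool [-0.27  0.15  6.3 ] T [ 0.021 -0.083  0.074] open mm 8.871640588176183
```

Emit:
apply_moves(
  plan=[
    {"translation": [0, 0, 0.0008], "angular": [0, 0, 0], "hand": 0.0},
    {"translation": [0, 0, 0.0008], "angular": [0, 0, 0], "hand": 0.0},
    {"translation": [0, 0, 0], "angular": [0, 0, 0], "hand": 0.0},
  ],
)

```text
time_s: 11.48
eef_pos: [0.5488, 0.0526, 0.1218]
eef_rot: [-0.0, 0.158, 0.987, 0.0]
wrist_force: [0.8, -1.1, -7.1]
opening: 0.106
```

Emit:
apply_moves(
  plan=[
    {"translation": [0, 0, 0.0008], "angular": [0, 0, 0], "hand": 0.0},
    {"translation": [0, 0, 0.0008], "angular": [0, 0, 0], "hand": 0.0},
    {"translation": [0, 0, 0.0007], "angular": [0, 0, 0], "hand": 0.0},
    {"translation": [0, 0, 0], "angular": [0, 0, 0], "hand": 0.0},
  ],
)

```text
time_s: 11.98
eef_pos: [0.5488, 0.0527, 0.1195]
eef_rot: [-0.0, 0.158, 0.987, 0.0]
wrist_force: [1.1, 0.7, -5.2]
opening: 0.108
```

```bash
python3 look.py w13.png
```

```text
11.975 [0.5488 0.0527 0.1195] Ftool [-0.79  0.98  5.23] T [ 0.005 -0.108  0.135] open mm 9.191913194210644
```

The pin is about 1.2 mm short of home, with side force of about 1 N. I'll let go slowly.

Emit:
apply_moves(
  plan=[
    {"translation": [0, 0, 0.0005], "angular": [0, 0, 0], "hand": 0.0},
    {"translation": [0, 0, 0], "angular": [0, 0, 0], "hand": 0.0095},
    {"translation": [0, 0, 0], "angular": [0, 0, 0], "hand": 0.011},
    {"translation": [0, 0, 0], "angular": [0, 0, 0], "hand": 0.014},
    {"translation": [0, 0, 0], "angular": [0, 0, 0], "hand": 0.02},
    {"translation": [0, 0, 0], "angular": [0, 0, 0], "hand": 0.025},
    {"translation": [0, 0, 0], "angular": [0, 0, 0], "hand": 0.03},
    {"translation": [0, 0, 0], "angular": [0, 0, 0], "hand": 0.03},
  ],
)

```text
time_s: 13.02
eef_pos: [0.5488, 0.0526, 0.1191]
eef_rot: [0.0, 0.158, 0.987, -0.0]
wrist_force: [0.2, 0.3, -0.0]
opening: 0.35
```

```bash
python3 look.py w14.png
```

```text
13.025 [0.5488 0.0526 0.1191] Ftool [-0.06  0.37  0.05] T [-0.006  0.02   0.025] open mm 29.898129217482893
```

View pics/w14.png

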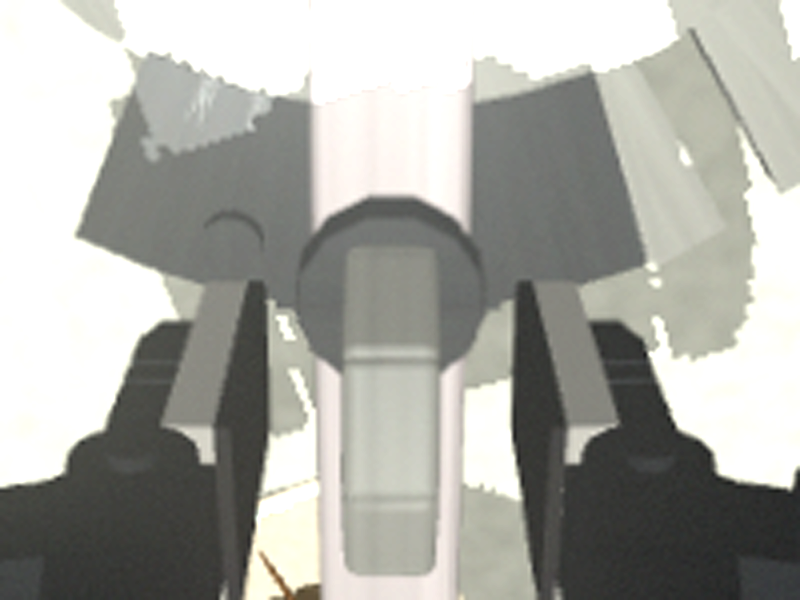

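The ring is free and sits at the same pixels as before the pull, so the pin is home. I'll retreat straight up.

Emit:
apply_moves(
  plan=[
    {"translation": [0, 0, -0.01], "angular": [0, 0, 0], "hand": 0.03},
    {"translation": [0, 0, -0.015], "angular": [0, 0, 0], "hand": 0.03},
    {"translation": [0, 0, -0.02], "angular": [0, 0, 0], "hand": 0.03},
    {"translation": [0, 0, -0.02], "angular": [0, 0, 0], "hand": 0.03},
    {"translation": [0, 0, -0.02], "angular": [0, 0, 0], "hand": 0.03},
    {"translation": [0.03, 0, -0.02], "angular": [0, 0, 0], "hand": 0.03},
    {"translation": [0.04, 0, -0.02], "angular": [0, 0, 0], "hand": 0.03},
    {"translation": [0.04, 0, -0.01], "angular": [0, 0, 0], "hand": 0.03},
    {"translation": [0.04, 0, 0], "angular": [0, 0, 0], "hand": 0.03},
    {"translation": [0, 0, 0], "angular": [0, 0, 0], "hand": 0.03},
  ],
)

```text
time_s: 14.32
eef_pos: [0.405, 0.1003, 0.2555]
eef_rot: [0.001, 0.157, 0.988, 0.0]
wrist_force: [-0.1, 0.1, -0.6]
opening: 0.354
```

```bash
python3 - <<'E'
from h import *
import pickle
d={n:ctrl.camera(n) for n in ('top','scene')}
pickle.dump(d,open('c9.pkl','wb'))
a=cv2.resize(d['top']['img'][120:320,150:350],(400,400),interpolation=cv2.INTER_CUBIC); b=cv2.resize(d['scene']['img'][170:330,200:360],(400,400),interpolation=cv2.INTER_CUBIC)
cv2.imwrite('pics/end.png',np.hstack([a,b])[:,:,::-1])
d0=pickle.load(open('c0.pkl','rb'))
diff=np.abs(d['scene']['img'].astype(int)-d0['scene']['img']).max(2)>45
cv2.imwrite('pics/diff.png',diff.astype(np.uint8)*255)
E
```

```text
(no output)
```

View pics/end.png

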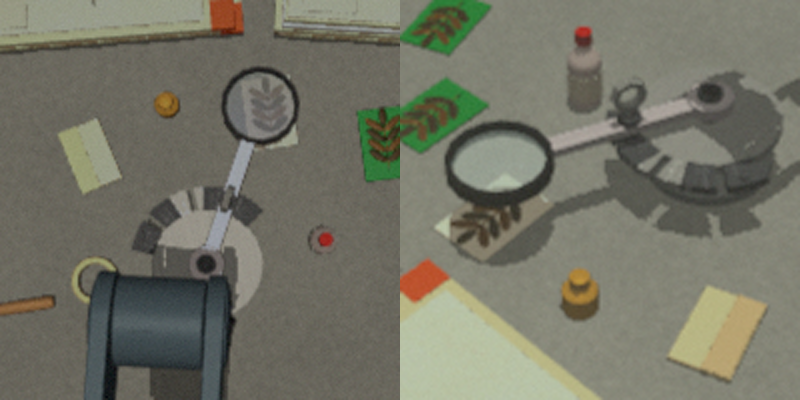

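View pics/diff.png

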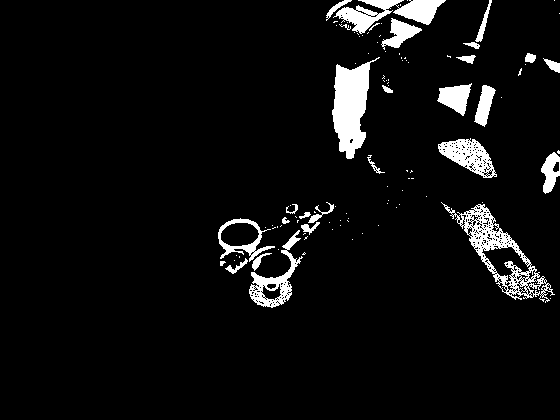

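```bash
python3 - <<'E'
from h import *
import pickle
d=pickle.load(open('c9.pkl','rb'))
L=ray(d['top'],150+260.5/2-.5,120+106/2,.094)[:2]; card=np.array([.6896,-.0086]); print('lens',L,'dist',np.hypot(*(L-card)))
v=L-[.4587,.082]; th=np.arctan2(v[1],v[0]); print('arm',th-.236,np.hypot(*v))
p=np.array([.4587,.082])+.095*np.array([np.cos(-.318),np.sin(-.318)])
s=proj(d['scene'],[[*p,z] for z in (.132,.1395)]); print('ring seen', 200+(630-400)/2.5, 170+98/2.5,'home/flat',s)
print(ctrl.get_obs()['wrist_force'],ctrl.hand_in())
E
```

```text
lens [0.68420414 0.00633753] dist 0.015882229859953096
arm -0.5597225232085794 0.2378590426915792
ring seen 292.0 209.2 home/flat [[291.05718683 207.60058516]
 [291.03835282 205.42039147]]
the job is handed in; nothing more can be done
[ 0.87805203 -0.87994849 -0.86714207] None
```

The job is handed in at about 14.4 s of the 51 s: the magnifier lens is over the card with the pressed sprig, and the pin sits home in the notch on that side.

**What I did:** I gripped the ring centred and pulled it straight up about 10.8 mm. I then swung the arm clockwise about 0.55 rad on its arc, to the notch seen in the wrist camera. I lowered the pin in small steps while watching the force. The spring pull stayed at 5 to 7 N below plate height, so the nose went into the notch, and the side force on the wrist stayed at about 2 N or less. I let go about 1 mm above home and backed away.

**Last checks:**
- **Ring height:** it returned to its pre-pull position in the wrist view. In the scene view it sits nearer the home height than the plate height, about 1.6 px from the home prediction, which is within calibration error.
- **Arm angle:** it measures about -0.56 rad from the start.
- **Lens position:** the lens centre is about 16 mm from the card's middle, against a limit of 60 mm.
- **Other objects:** a before-and-after image comparison shows only the magnifier, the robot and shadows changed.
- **Contact:** the robot is clear of everything.

No check failed or disagreed. One thing is unexplained: the gripper read about 9 mm on the 10 mm ring while closed, yet the grip held throughout.

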